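# Take the tested encoder off its test stand

## Task

The test run is over: take the encoder off the test stand and put it into stock. The red lock knob on the drive carriage is stuck: grip it firmly and break it loose anticlockwise, unscrew it at least half a turn in all, then draw the carriage back until its coupling is well clear of the encoder's shaft. Lift the encoder out of the stand and lay it gently, without dropping it, centred in the empty stock saddle with its shaft pointing the same way as on the other two, and leave those two and the oil bottle as they are.

Things in the scene. Friction and masses are not known exactly. Their poses are not given: they have to be found in the camera images.
- rig: Encoder test stand, bolted down; aluminium base 365 x 120 x 15 mm. Origin: on the bench under the middle of the grey cradle; +x runs along the rail to the drive carriage, z up. Base x -65 to +300 mm. Cradle: two V ribs 8 mm thick, 64 mm wide, at x = +-22 mm (36 mm finger gap); a seated encoder's axis is 66 mm up. Back stop 52 mm wide, 51 mm high, x -37.5 to -45.5 mm.
- carriage (a joint): Travel (m) of the blue drive carriage along the stand's +x: 0 at the start, coupling over the encoder's shaft; 0.060 at the rear stop. While the knob is tight it holds against about 25 N; with the knob loose it slides with about 5 N, stays where left, and is drawn back by holding the knob. Carries the coupling, a 42 mm square motor (bracket top 93 mm up) and, behind it, the knob.
- coupling_mouth (a point): Centre of the open mouth of the brass coupling (28 mm outside, 14 mm bore) on the carriage, on the encoder's axis, 66 mm above the bench; moves with the carriage. At the start about 14 mm of the encoder's shaft are inside it.
- knob (a joint): Angle (rad) of the lock knob: 0 (start) is tight, it grows anticlockwise seen from above (unscrewing), 4.4 is its end. Stuck at first: takes about 0.5 to 0.9 Nm until it gives at about 0.5 rad (grip with 60 N or more); then it turns freely (0.06 Nm). It stays where left and does not rise.
- knob_grip (a point): Middle of the red six-lobed knob on its vertical axis, 108 mm up: the height to grip. 58 mm across lobes, 52 mm across hollows, 93 to 121 mm up; 190 mm from the cradle's middle along the stand's +x plus the carriage's travel, 58 mm clear of the motor. Its x axis (white mark, on a lobe) turns with it; grips best with each finger flat across two lobes (closing line 30 deg from a lobe).
- encoder_center (a point): Centre of the tested encoder's body, on its axis. Black cylinder, 58 mm diameter, 70 mm long (x -35 to +35 mm), aluminium front flange, axis level; x points along the axis to the shaft. The 10 mm steel shaft ends at x = +60 mm, a 24 mm rear connector at x = -53 mm. 0.29 to 0.47 kg. Grip across its middle from above, between the ribs.
- shaft_tip (a point): End of the tested encoder's shaft, on its axis, 60 mm in front of its centre.
- saddle_free: The empty one of three grey stock saddles (which one varies), loose, 0.7 kg: base 88 x 70 x 7 mm, two V ribs 8 mm thick, 64 mm wide, at x = +-22 mm (36 mm finger gap). Origin: on the bench under its middle; x runs along the V and is the way the shaft is to point (away from the robot, within about 0.2 rad); z up. An encoder lying in it has its axis 55 mm up.
- stock_a_center (a point): Centre of a stored encoder, the same model, lying in its own saddle (same as the empty one), its axis 55 mm above the bench; x points along its shaft. Not to be disturbed.
- stock_b_center (a point): Centre of the other stored encoder, lying in its own saddle, its axis 55 mm above the bench; x points along its shaft. Not to be disturbed.
- oil: White oil bottle with yellow label and red cap, 48 mm in diameter, 125 mm high, standing beyond the work; origin at the middle of its foot. A bystander.
Not all that is in view belongs to the job. What is shaped like the saddle_free but blue is not meant.

How it is judged:
On the way, in this order (a step that is already met when the one before it is completed fails the run):
1. the stuck lock knob is broken loose and unscrewed half a turn (at least 2.9 rad) (value of joint knob above 2.9 rad), for 0.1 s.
2. the carriage is drawn back at least 25 mm, so that the coupling is clear of the shaft (value of joint carriage above 0.025 m), for 0.2 s.
3. the encoder is lifted at least 30 mm out of the stand's cradle (z of encoder_center in the frame of rig above 0.096 m), for 0.1 s.
At the end, for the whole second after the job is handed in: The encoder lies released and at rest in the empty saddle: within 12 mm along, 6 mm across, 5 mm in height and 0.12 rad, shaft pointing as on the other two; the saddle flat on the bench; the knob unscrewed at least 2.9 rad; the carriage drawn back at least 25 mm (x of encoder_center in the frame of saddle_free between -0.012 and 0.012 m and y of encoder_center in the frame of saddle_free between -0.006 and 0.006 m and z of encoder_center in the frame of saddle_free between 0.05 and 0.06 m and x of shaft_tip in the frame of saddle_free above 0.03 m and angle between the x axis of encoder_center and the x axis of saddle_free, either way round below 0.12 rad and angle between saddle_free's own z axis and vertical below 0.05 rad and height (world z) of saddle_free below 0.005 m and linear speed of encoder below 0.02 m/s and contact force between the fingers and encoder below 0.1 N and value of joint knob above 2.9 rad and value of joint carriage above 0.025 m); the robot touches nothing.
It fails at once if the encoder is dropped or thrown (faster than 0.45 m/s with no finger on it) (linear speed of encoder above 0.45 m/s and contact force between the fingers and encoder below 0.05 N).
It fails at once if one of the two stored encoders is moved more than 20 mm (distance of any of stock_a_center, stock_b_center from where it was at the start of the episode above 0.02 m).
It fails at once if the oil bottle is knocked over (angle between oil's own z axis and vertical above 0.6 rad).
It also fails if it takes over 61 s, if anything falls off the work surface, if the arm or the gripper's body presses on something with over 40 N, if the wrist force passes 120 N, or if a joint passes its speed limit or range.

## Robot

A 6-joint arm with a two-finger parallel gripper is mounted at the origin on the work surface. World frame = base frame: x ahead of the robot, y to its left, z up, the work surface at z = 0. Lengths are in m, angles in rad, forces in N, time in s.
With the tool pointing down it reaches from about 0.325 to 0.75 m from the base axis. Payload 7.6 kg.
Tool frame: the origin (TCP) lies midway between the tips of the shut fingers; the grasp point (between the pads) lies 19 mm behind it; z points along the fingers, y is the line along which they close (so a half turn about z gives the same grasp; the last joint's range is limited). The gripper opens to 85 mm and grips with 20 to 120 N. Pads are 22 mm wide; open, the fingers measure 114 mm over their backs; the gripper's body (76 mm by 85 mm) begins 54 mm behind the grasp point. The pads swing forward as they close: fully open they stand 13 mm farther back than shut.
Start: joints at [-1.322, 0.052, 1.401, -0, 1.689, -0.07], TCP at [0.165, -0.499, 0.197] pointing down, gripper open.
Joint ranges: [-2.9, 2.9], [-0.91, 2.17], [0.12, 2.37], [-1.06, 4.2], [0.26, 2.73], [-2.93, 2.93]. Speed limits (rad/s): [2.57, 2.57, 3.01, 3.14, 3.14, 3.14].

## Interface

Orientations are given as a unit quaternion [w, x, y, z].
In Python, from station import get_obs, snapshot, camera_model, finish_job gives the robot as it stands.
- The arm moves only by the tool carry_out, never from a script. Its argument "increments" is one flat list of numbers, 7 for each row, row after row: the shift along the world's x, y, z normalised to -1 to 1, where 1 is 0.25 m, then the turn, a rotation vector about the world's x, y, z normalised to -1 to 1, where 1 is 90 degrees, then the opening, from -1 (shut) to 1 (fully open), so that 0 is half open. A call has 1 to 20 rows; each row is the pose to reach, as a shift and turn from the pose commanded when the call began; what a row does not reach only later rows make up. A row lasts 1/8 s, in which the tool goes at most 62.5 mm and 10.7 degrees, less where a joint would pass 70% of its speed; a pose out of reach is approached as far as the arm can. A call with a number of a shift or a turn outside -1 to 1 is refused whole. A call with a gripper value outside its range is refused whole. The fingers move at their own pace and stop on an object; "force" is the grip in N (left out, the last holds). Time passes only in rows, so rows that repeat a pose let the fingers close. It gives the time, the measured TCP pose, the force, the opening and the grip force at its end, in the units of the state.
- get_obs(): the state, without advancing time (a new reading comes with each control period).
- snapshot(name): name is "scene" or "top" or "wrist"; returns (picture, depth): 400x640x3 uint8, red, green, blue; 400x640 float32, m along the optical axis (not along the pixel's ray), 0 where there is no reading.
- camera_model(name): a dict with "fx", "fy", "cx", "cy" (pixels), "k1" (the pictures are not rectified: a ray, as slopes to the right and down, at radius r is drawn at 1 + k1 r^2 times it, then the intrinsics apply), "view" (4x4, takes a point from world to camera coordinates); the wrist camera has in their place "tool_from_camera" (4x4, takes a point from camera to tool coordinates, whose origin is the TCP and whose axes are the flange's). Camera axes: x right, y up, looking along -z (the intrinsics and any distortion apply to the point x, -y, -z); pixel columns grow to the right and rows downward; lengths in m; the calibration is good to about 2 mm. A picture is of the moment at which its call begins: read the wrist's pose just before it. camera_model takes no time and is no camera call.
- finish_job(): hands the job in; it is judged then, once.
The state is a dict: "time_s": time; "joint_pos": joint angles; "joint_vel": joint speeds; "joint_efforts": joint torques, N m; "eef_pos": TCP position; "tcp_rot": TCP orientation; "contact_force": force on the tool from outside, world axes, zero at the start; "moment": the same for the moment, N m; "opening": finger opening in m; "grasp_force": force on a finger pad.
Only numpy, scipy, OpenCV 4.12 (cv2) and the standard library are available. Lean on these libraries where they do the work, as an engineer would, in place of code of your own. Each camera call takes 0.05 s, during which the arm holds its last target. There are 200 camera calls.

## Working session

There is one attempt and no reset: what is moved stays moved. The work goes in short steps, Python scripts to look and compute and a tool call to move; the robot and the scene stay as the last step left them, time stands still between calls to the robot, and variables do not carry over. Pictures are saved under pics/ and viewed, at most 11 in all, crops included, and the job is handed in when it is done.

Besides the shell and the picture viewer there is one more tool, called after ">>>" as name(argument=value, ...), one argument or row to a line, values as JSON. carry_out: Moves the arm, as the interface text tells. Scaled input: -1 to 1 covers 0.25 m each way for a shift and 90 degrees each way for a turn. Its arguments: {"type":"object","properties":{"increments":{"type":"array","items":{"type":"number","minimum":-1,"maximum":1}},"force":{"type":"number"}},"required":["increments"]}

```bash
mkdir -p pics; cat > h.py <<'E'
import numpy as np, cv2, sys
from station import *
def save(n,p): cv2.imwrite('pics/'+n+'.png',cv2.cvtColor(p,cv2.COLOR_RGB2BGR))
E
python3 - <<'E'
from h import *
np.set_printoptions(precision=4,suppress=True)
for n in ('scene','top'):
    p,d=snapshot(n); save(n+'0',p); np.savez(''+n+'0',p=p,d=d,)
    print(n,camera_model(n), (d>0).mean())
print(camera_model('wrist')); print(get_obs())
E
```

```text
scene {'fx': 514.0829683773084, 'fy': 514.0829683773084, 'cx': 316.96576216939366, 'cy': 203.11867780726425, 'k1': 0.02620246433851407, 'view': array([[ 0.3434,  0.9392,  0.0057, -0.0339],
       [-0.8066,  0.2918,  0.5141,  0.4021],
       [ 0.4812, -0.1812,  0.8577, -2.0439],
       [ 0.    ,  0.    ,  0.    ,  1.    ]])} 0.99584765625
top {'fx': 404.84107780898563, 'fy': 404.84107780898563, 'cx': 317.14445330024483, 'cy': 196.49369581177405, 'k1': -0.0022136664813155816, 'view': array([[ 0.0046, -0.9999, -0.0165, -0.1112],
       [ 0.9901,  0.0022,  0.1401, -0.5214],
       [-0.14  , -0.017 ,  0.99  , -1.2301],
       [ 0.    ,  0.    ,  0.    ,  1.    ]])} 0.9960546875
{'fx': 322.7324614884131, 'fy': 322.7324614884131, 'cx': 315.80491941666605, 'cy': 198.29244989471945, 'k1': -0.06719987580029521, 'tool_from_camera': array([[ 0.0012,  0.9517,  0.3071,  0.0795],
       [ 1.    , -0.0012, -0.0002, -0.0009],
       [ 0.0002,  0.3071, -0.9517, -0.177 ],
       [ 0.    ,  0.    ,  0.    ,  1.    ]])}
{'time_s': 0.1, 'joint_pos': array([-1.3223,  0.0527,  1.4016,  0.    ,  1.6886, -0.0703]), 'joint_vel': array([-0.0001, -0.0023, -0.0024,  0.0009, -0.0007,  0.    ]), 'joint_efforts': array([  0.0018, -38.2584, -36.0985,  -0.    ,   0.0048,  -0.    ]), 'eef_pos': array([ 0.1645, -0.4982,  0.1963]), 'tcp_rot': array([-0.0007,  0.9873,  0.1587, -0.0001]), 'contact_force': array([ 0.0851, -0.0602,  0.1417]), 'moment': array([-0.0774,  0.0262, -0.0131]), 'grasp_force': 0.0, 'opening': 0.08563670082066518}
```

View pics/scene0.png

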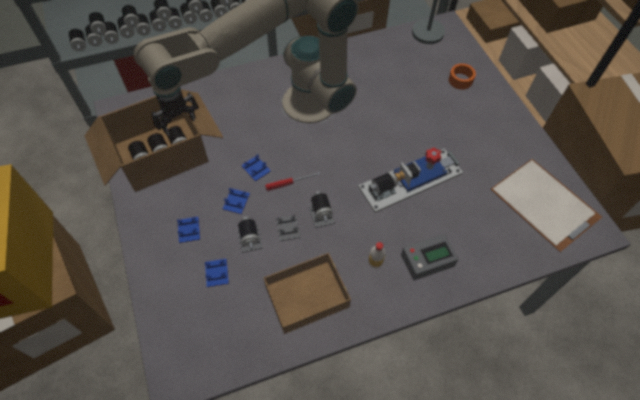

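View pics/top0.png

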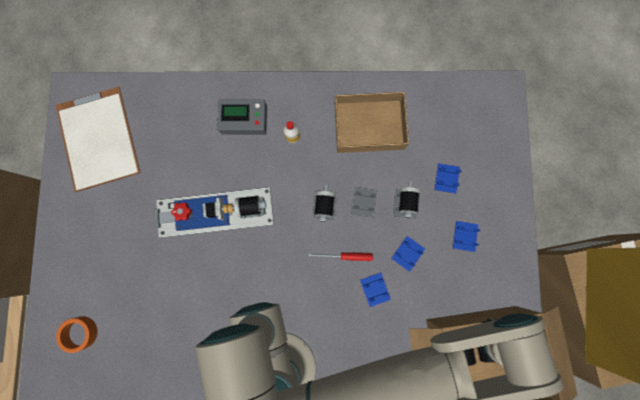

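The top view shows the rig base around (215,212) with the red knob at (180,211) and the tested encoder at (250,206). The stored encoders are at (324,204) and (408,201), and the oil bottle is at (291,132).

- **Saddle lookalikes:** the grey saddle at (364,201), and blue ones at (447,178), (466,236), (408,253) and (375,289). The free saddle is the grey one.
- **Knob lookalikes:** the screwdriver handle at (357,257), the bottle cap at (291,125) and the orange ring at (75,335). The knob is the red one on the rig.

```bash
cat >> h.py <<'E'
def rays(cm,uv):
    uv=np.asarray(uv,float).reshape(-1,2)
    q=(uv-[cm['cx'],cm['cy']])/[cm['fx'],cm['fy']]; s=q.copy()
    for _ in range(8): s=q/(1+cm['k1']*(s**2).sum(1,keepdims=True))
    return np.c_[s[:,0],-s[:,1],-np.ones(len(s))]
def c2w(name,o=None):
    cm=camera_model(name)
    if name!='wrist': return cm,np.linalg.inv(cm['view'])
    from scipy.spatial.transform import Rotation as R
    w,x,y,z=o['tcp_rot']; T=np.eye(4); T[:3,:3]=R.from_quat([x,y,z,w]).as_matrix(); T[:3,3]=o['eef_pos']
    return cm,T@cm['tool_from_camera']
def plane(name,uv,h,o=None):
    cm,T=c2w(name,o); r=rays(cm,uv)@T[:3,:3].T; c=T[:3,3]
    return c+r*((h-c[2])/r[:,2])[:,None]
def cloud(name,d,o=None):
    cm,T=c2w(name,o); v,u=np.mgrid[:400,:640]
    r=rays(cm,np.c_[u.ravel(),v.ravel()])*d.reshape(-1,1)
    return (r@T[:3,:3].T+T[:3,3]).reshape(400,640,3)
def big(m,box=None):
    m=m.astype(np.uint8)
    if box: k=np.zeros_like(m);u0,v0,u1,v1=box;k[v0:v1,u0:u1]=1;m=m*k
    cs,_=cv2.findContours(m,cv2.RETR_EXTERNAL,cv2.CHAIN_APPROX_NONE)
    return max(cs,key=cv2.contourArea)
E
python3 - <<'E'
from h import *
np.set_printoptions(precision=4,suppress=True)
a=np.load('top0.npz');p,d=a['p'],a['d'];P=cloud('top',d)
hsv=cv2.cvtColor(p,cv2.COLOR_RGB2HSV)
print('bench z',[P[v,u,2] for u,v in((300,300),(150,260),(480,120))])
# rig base outline
m=(P[...,2]>0.008); 
c=big(m,(140,170,290,250)); w=plane('top',c.reshape(-1,2),0.015)
box=P[170:250,140:290].reshape(-1,3); s=box[(box[:,2]>.010)&(box[:,2]<.02)]
r=cv2.minAreaRect((s[:,:2]*1000).astype(np.float32)); print('rig slab rect',r)
def red(n,p,bx,h):
    H=cv2.cvtColor(p,cv2.COLOR_RGB2HSV); m=((H[...,0]<8)|(H[...,0]>172))&(H[...,1]>140)&(H[...,2]>80)
    c=big(m,bx);(x,y),rr=cv2.minEnclosingCircle(c);M=cv2.moments(c);print(n,x,y,rr,M['m10']/M['m00'],M['m01']/M['m00'],plane(n,[[x,y]],h));return c
red('top',p,(160,190,200,230),.12)
b=np.load('scene0.npz'); red('scene',b['p'],(415,140,450,175),.115)
# high points: knob, encoder
for nm,bx,zl,zh in(('enc',(236,190,272,222),.08,.1),('knobtop',(160,190,200,230),.113,.13),('A',(312,188,336,222),.07,.095),('B',(394,186,424,220),.07,.095),('sad',(350,184,380,220),.012,.05),('rig rest',(205,190,236,222),.06,.13),('oil',(280,118,302,146),.03,.15)):
    q=P[bx[1]:bx[3],bx[0]:bx[2]].reshape(-1,3); q=q[(q[:,2]>zl)&(q[:,2]<zh)]
    print(nm,len(q),q.mean(0),q.min(0),q.max(0)); print('   ',cv2.minAreaRect((q[:,:2]*1000).astype(np.float32)))
E
```

```text
bench z [np.float64(-0.0007228350667405348), np.float64(0.003771866548729852), np.float64(0.004760732086606101)]
rig slab rect ((475.4422302246094, 216.75271606445312), (120.70616149902344, 364.62890625), 6.771102428436279)
top 180.55682373046875 211.4204559326172 9.574468612670898 180.8949357520786 211.34618291761146 [[0.4649 0.2877 0.12  ]]
scene 433.0 154.5 6.946321964263916 432.9816513761468 154.40061162079508 [[0.469  0.2891 0.115 ]]
enc 384 [0.488  0.0982 0.0901] [0.4611 0.0526 0.0802] [0.5165 0.1338 0.0993]
    ((489.8846130371094, 93.48944091796875), (51.835819244384766, 81.84443664550781), 4.831934452056885)
knobtop 254 [0.4661 0.2882 0.1202] [0.4399 0.2608 0.1132] [0.4927 0.3164 0.1269]
    ((466.44622802734375, 288.43316650390625), (50.63216018676758, 56.22093963623047), 6.753769874572754)
A 380 [ 0.496  -0.1321  0.0797] [ 0.4483 -0.1581  0.0701] [ 0.5333 -0.1037  0.0885]
    ((491.19281005859375, -131.6767120361328), (51.55652618408203, 84.92456817626953), 84.54629516601562)
B 388 [ 0.5076 -0.3893  0.0794] [ 0.4581 -0.4185  0.0701] [ 0.5466 -0.3633  0.0903]
    ((502.1338195800781, -389.75421142578125), (52.02491760253906, 89.53910827636719), 84.26312255859375)
sad 140 [ 0.5092 -0.2572  0.0277] [ 0.4727 -0.2935  0.0121] [ 0.546  -0.2241  0.0447]
    ((506.22369384765625, -256.5951843261719), (66.1929702758789, 70.00298309326172), 80.8913803100586)
rig rest 408 [0.4772 0.1873 0.0832] [0.4467 0.1337 0.0601] [0.5098 0.2274 0.0982]
    ((478.239990234375, 180.4722442626953), (63.140499114990234, 93.6391830444336), 0.41508540511131287)
oil 248 [ 0.7177 -0.0306  0.0865] [ 0.7017 -0.0519  0.0337] [ 0.7469 -0.0058  0.1301]
    ((723.1915283203125, -29.326271057128906), (42.328514099121094, 47.59440612792969), 11.126501083374023)
```

>>> carry_out(
  increments=[0.1, 0.1, 0.1, 0, 0, 0, 1, 0.3, 0.3, 0.3, 0, 0, 0, 1, 0.5, 0.5, 0.4, 0, 0, 0, 1, 0.7, 0.7, 0.4, 0, 0, 0, 1, 0.9, 0.9, 0.4, 0, 0, 0, 1, 1, 1, 0.4, 0, 0, 0, 1, 1, 1, 0.4, 0, 0, 0, 1, 1, 1, 0.4, 0, 0, 0, 1],
)

```text
time_s: 1.1
eef_pos: [0.4153, -0.2474, 0.2965]
tcp_rot: [-0.0, 0.987, 0.16, -0.0]
contact_force: [-1.1, -0.2, -0.4]
opening: 0.0853
grasp_force: 0.0
```

```bash
python3 - <<'E'
from h import *
import pickle
np.set_printoptions(precision=4,suppress=True)
o=get_obs();p,d=snapshot('wrist');save('w1',p);pickle.dump((o,p,d),open('w1.pkl','wb'))
print(o['eef_pos'],o['tcp_rot'],o['time_s'],np.abs(o['joint_vel']).max())
P=cloud('wrist',d,o);print('bench',np.percentile(P[...,2],[5,20,50]))
E
```

```text
[ 0.4153 -0.2474  0.2965] [-0.0003  0.9871  0.1602 -0.0004] 1.1 0.05241247014412839
bench [-0.0017 -0.0006  0.0005]
```

View pics/w1.png

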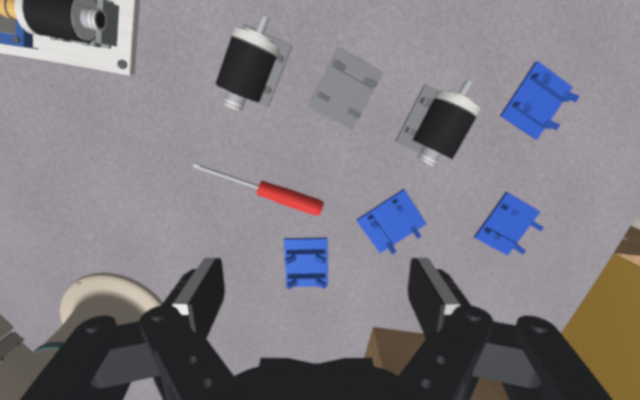

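The wrist view shows the grey free saddle at (346,88), with stored encoders on either side at (247,65) and (446,125). Both of their shafts point up in the image, away from the robot. I'll measure the saddle from this picture and move to the knob.

```bash
python3 - <<'E'
from h import *
import pickle
np.set_printoptions(precision=4,suppress=True)
o,p,d=pickle.load(open('w1.pkl','rb'));P=cloud('wrist',d,o)
b=P[40:135,300:388];q=b[(b[...,2]>.004)&(b[...,2]<.0105)]
print(len(q),cv2.minAreaRect((q[:,:2]*1000).astype(np.float32)))
q=b[b[...,2]>.004];print(len(q),q[:,2].max())
H=cv2.cvtColor(p,cv2.COLOR_RGB2HSV)
m=(P[...,2]>.004);c=big(m,(300,40,388,135)).reshape(-1,2)
r=cv2.minAreaRect(c.astype(np.float32));print('outline px',r)
w=plane('wrist',cv2.boxPoints(r),.007,o);print(w,w.mean(0))
for n,bx in(('A',(205,10,290,115)),('B',(398,75,484,170))):
    b=P[bx[1]:bx[3],bx[0]:bx[2]];q=b[b[...,2]>.062][:,:2]
    bl=b[(b[...,2]>.05)][:,:2];mu,e=cv2.PCACompute(bl.astype(np.float32),None);print(n,q.mean(0),mu,e[0],np.degrees(np.arctan2(e[0][1],e[0][0])))
E
```

```text
2661 ((509.9787902832031, -256.69927978515625), (70.81757354736328, 87.93151092529297), 80.86007690429688)
3384 0.473438819316475
outline px ((345.0951843261719, 88.38407897949219), (52.29411697387695, 66.5882339477539), 28.072484970092773)
[[ 0.4724 -0.2132  0.007 ]
 [ 0.5586 -0.2292  0.007 ]
 [ 0.5494 -0.2992  0.007 ]
 [ 0.461  -0.2862  0.007 ]] [ 0.5104 -0.257   0.007 ]
A [ 0.4946 -0.1348] [[ 0.496  -0.1356]] [ 0.9961 -0.0888] -5.092288
B [ 0.5073 -0.3822] [[ 0.5088 -0.3813]] [ 0.9513 -0.3082] -17.953423
```

>>> carry_out(
  increments=[0.0, 0.2, 0, 0, 0, 0, 1, 0.0, 0.4, 0, 0, 0, 0, 1, 0, 0.6, 0, 0, 0, 0, 1, 0, 0.8, 0, 0, 0, 0, 1, 0, 1, 0, 0, 0, 0, 1, 0, 1, 0, 0, 0, 0, 1],
)

```text
time_s: 1.9
eef_pos: [0.4142, 0.0027, 0.2971]
tcp_rot: [0.0, 0.987, 0.16, 0.0]
contact_force: [-0.2, -1.2, 0.3]
opening: 0.0852
grasp_force: 0.0
```

>>> carry_out(
  increments=[0.0, 0.2, 0, 0, 0, 0, 1, 0.1, 0.4, 0, 0, 0, 0, 1, 0.2, 0.6, -0.1, 0, 0, 0, 1, 0.3, 0.8, -0.2, 0, 0, 0, 1, 0.3, 1, -0.3, 0, 0, 0, 1, 0.3, 1, -0.3, 0, 0, 0, 1, 0.3, 1, -0.3, 0, 0, 0, 1],
)

```text
time_s: 2.78
eef_pos: [0.4904, 0.2496, 0.2224]
tcp_rot: [0.0, 0.987, 0.158, 0.0]
contact_force: [0.7, -0.7, 0.1]
opening: 0.085
grasp_force: 0.0
```

```bash
python3 - <<'E'
from h import *
import pickle
np.set_printoptions(precision=4,suppress=True)
o=get_obs();p,d=snapshot('wrist');save('w2',p);pickle.dump((o,p,d),open('w2.pkl','wb'))
print(o['eef_pos'],o['tcp_rot'],o['time_s'],np.abs(o['joint_vel']).max())
E
```

```text
[0.4904 0.2496 0.2224] [0.0004 0.9875 0.1578 0.0002] 2.775 0.02415675794290032
```

View pics/w2.png

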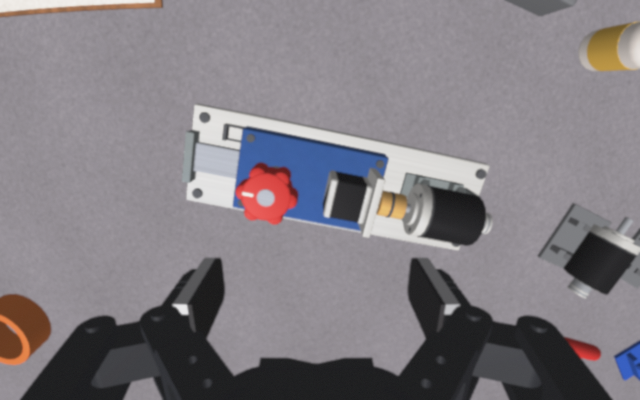

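The wrist view shows the knob at (266,197) with its white mark at (248,194), pointing image-left. The coupling is at (393,206) and the tested encoder at (448,213). The crop confirms which knob it is.

```bash
python3 - <<'E'
from h import *
import pickle
np.set_printoptions(precision=4,suppress=True)
o,p,d=pickle.load(open('w2.pkl','rb'));P=cloud('wrist',d,o)
H=cv2.cvtColor(p,cv2.COLOR_RGB2HSV)
m=((H[...,0]<8)|(H[...,0]>172))&(H[...,1]>120)&(H[...,2]>60)
b=P[155:230,225:305];q=b[(b[...,2]>.114)&(b[...,2]<.127)];print('knob top',len(q),q.mean(0),cv2.minEnclosingCircle((q[:,:2]*1000).astype(np.float32)))
c=big(m,(225,155,310,230));k=plane('wrist',cv2.minEnclosingCircle(c)[0],.115,o)[0];print('knob circ',k)
wm=((H[...,1]<70)&(H[...,2]>190)); wm[:, :236]=0; cw=big(wm,(238,183,258,206)).reshape(-1,2);mk=plane('wrist',cw,.121,o).mean(0);print('mark',cw.mean(0),len(cw),mk)
ctr=q.mean(0);v=mk-ctr;print('mark angle deg',np.degrees(np.arctan2(v[1],v[0])),np.linalg.norm(v))
# silhouette of top: lobes
mm=np.zeros((400,640),bool);mm[155:230,225:305]=(b[...,2]>.114)&(b[...,2]<.127)
cc=big(mm).reshape(-1,2);w=plane('wrist',cc,.121,o);c0=w.mean(0)
th=np.arctan2(*(w-c0)[:,1::-1].T);r=np.hypot(*(w-c0)[:,:2].T);ph=np.angle((r*np.exp(1j*6*th)).mean());print('lobe phase mod60',np.degrees(ph)/6, abs((r*np.exp(1j*6*th)).mean()),c0,r.min(),r.max())
# rig slab
b=P[100:255,180:495];q=b[(b[...,2]>.011)&(b[...,2]<.019)];print(cv2.minAreaRect((q[:,:2]*1000).astype(np.float32)))
# encoder body
b=P[180:250,415:490];q=b[(b[...,2]>.08)&(b[...,2]<.1)];print('enc',q.mean(0),cv2.minAreaRect((q[:,:2]*1000).astype(np.float32)))
E
```

```text
knob top 2391 [0.4688 0.2907 0.1207] ((467.13702392578125, 291.03265380859375), 28.496299743652344)
knob circ [0.4688 0.2909 0.115 ]
mark [247.2174 194.087 ] 23 [0.4648 0.3073 0.121 ]
mark angle deg 103.66714059868312 0.0171423932940208
lobe phase mod60 -24.570567715145405 0.0031111535446066703 [0.4688 0.2909 0.121 ] 0.021715596833495485 0.028994021884200857
((475.7265625, 218.93133544921875), (121.09233093261719, 364.6808776855469), 6.823356628417969)
enc [0.4931 0.1051 0.0903] ((489.61322021484375, 104.07707214355469), (50.467201232910156, 73.97433471679688), 6.793822288513184)
```

>>> carry_out(
  increments=[-0.09, 0.16, -0.1, 0, 0, 0.1, 1, -0.09, 0.16, -0.15, 0, 0, 0.2, 1, -0.09, 0.16, -0.25, 0, 0, 0.2, 1, -0.09, 0.16, -0.37, 0, 0, 0.2, 1, -0.09, 0.16, -0.47, 0, 0, 0.2, 1, -0.09, 0.16, -0.54, 0, 0, 0.2, 1, -0.09, 0.16, -0.54, 0, 0, 0.2, 1],
  force=100,
)

```text
time_s: 3.7
eef_pos: [0.4671, 0.2904, 0.0866]
tcp_rot: [0.0, 0.951, 0.311, -0.001]
contact_force: [0.5, 0.3, -0.9]
opening: 0.0854
grasp_force: 0.0
```

>>> carry_out(
  increments=[0, 0, 0, 0, 0, 0, -0.3, 0, 0, 0, 0, 0, 0, -0.3, 0, 0, 0, 0, 0, 0, -1, 0, 0, 0, 0, 0, 0, -1, 0, 0, 0, 0, 0, 0, -1, 0, 0, 0, 0, 0, 0, -1],
  force=100,
)

```text
time_s: 4.45
eef_pos: [0.4671, 0.2915, 0.087]
tcp_rot: [0.0, 0.95, 0.311, -0.0]
contact_force: [-0.2, 0.1, 0.9]
opening: -0.0
grasp_force: 0.0
```

```bash
python3 - <<'E'
from h import *
import pickle
o=get_obs();print({k:np.round(v,4) for k,v in o.items()})
p,d=snapshot('wrist');pickle.dump((o,p,d),open('w3.pkl','wb'))
s,_=snapshot('scene');c=cv2.resize(s[110:215,350:490],None,fx=4,fy=4,interpolation=cv2.INTER_CUBIC)
c=cv2.resize(c,(533,400));save('c3',np.hstack([p[:, 120:520][:, :267*2-134],c])[:, :800])
E
```

```text
{'time_s': np.float64(4.45), 'joint_pos': array([ 4.9090e-01,  1.8540e-01,  1.4778e+00, -1.0000e-04,  1.4784e+00,
        1.4287e+00]), 'joint_vel': array([ 0.0003, -0.0009, -0.0003,  0.0003, -0.0005,  0.0002]), 'joint_efforts': array([ 4.40000e-03, -4.20456e+01, -3.45482e+01, -0.00000e+00,
        8.00000e-04, -1.00000e-04]), 'eef_pos': array([0.4671, 0.2915, 0.087 ]), 'tcp_rot': array([ 1.000e-04,  9.503e-01,  3.113e-01, -0.000e+00]), 'contact_force': array([-0.2022,  0.0913,  0.8681]), 'moment': array([-0.0318,  0.0469,  0.0477]), 'grasp_force': np.float64(0.0), 'opening': np.float64(-0.0)}
```

View pics/c3.png

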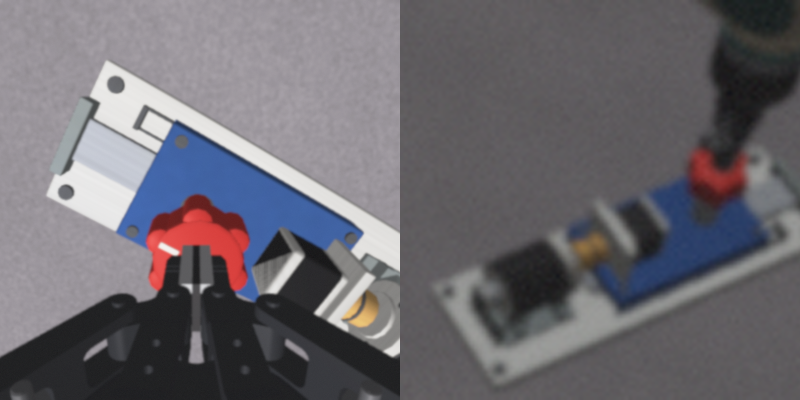

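```bash
python3 - <<'E'
from h import *
import pickle
np.set_printoptions(precision=4,suppress=True,linewidth=200)
o,p,d=pickle.load(open('w3.pkl','rb'));P=cloud('wrist',d,o)
H=cv2.cvtColor(p,cv2.COLOR_RGB2HSV)
for v in range(190,345,10): print(v,[(round(float(d[v,u]),3),round(float(P[v,u,2]),3)) for u in (290,306,317,328,344)], p[v,317])
m=((H[...,0]<8)|(H[...,0]>172))&(H[...,1]>120);m[:180]=0;q=P[m];print(len(q),q.mean(0),np.percentile(q[:,2],[5,50,95,99]),q.min(0),q.max(0))
t=q[q[:,2]>.115];print(t.mean(0),t.min(0),t.max(0),cv2.minEnclosingCircle((t[:,:2]*1000).astype(np.float32)))
E
```

```text
190 [(0.23, 0.043), (0.23, 0.043), (0.23, 0.043), (0.23, 0.044), (0.231, 0.042)] [ 65 100 165]
200 [(0.233, 0.043), (0.174, 0.099), (0.164, 0.108), (0.173, 0.1), (0.232, 0.044)] [102  33  32]
210 [(0.234, 0.044), (0.157, 0.117), (0.154, 0.119), (0.157, 0.117), (0.235, 0.043)] [201  63  60]
220 [(0.166, 0.11), (0.156, 0.119), (0.154, 0.121), (0.154, 0.12), (0.166, 0.109)] [211  66  63]
230 [(0.156, 0.12), (0.156, 0.121), (0.155, 0.121), (0.156, 0.12), (0.156, 0.12)] [220  69  65]
240 [(0.158, 0.12), (0.156, 0.122), (0.157, 0.121), (0.157, 0.121), (0.157, 0.121)] [221  71  67]
250 [(0.157, 0.122), (0.147, 0.131), (0.147, 0.131), (0.147, 0.131), (0.158, 0.121)] [32 31 32]
260 [(0.147, 0.133), (0.139, 0.14), (0.139, 0.14), (0.139, 0.14), (0.147, 0.133)] [32 30 32]
270 [(0.139, 0.142), (0.13, 0.149), (0.131, 0.148), (0.132, 0.148), (0.138, 0.142)] [32 32 32]
280 [(0.131, 0.149), (0.122, 0.157), (0.123, 0.157), (0.123, 0.157), (0.13, 0.15)] [30 31 32]
290 [(0.113, 0.166), (0.115, 0.164), (0.122, 0.159), (0.115, 0.164), (0.112, 0.167)] [78 76 79]
300 [(0.11, 0.17), (0.11, 0.17), (0.124, 0.158), (0.11, 0.17), (0.108, 0.171)] [78 76 78]
310 [(0.105, 0.176), (0.104, 0.176), (0.125, 0.159), (0.104, 0.176), (0.103, 0.177)] [77 76 78]
320 [(0.1, 0.181), (0.103, 0.178), (0.126, 0.159), (0.1, 0.181), (0.1, 0.18)] [77 75 77]
330 [(0.088, 0.191), (0.113, 0.171), (0.127, 0.159), (0.096, 0.185), (0.089, 0.191)] [88 85 89]
340 [(0.085, 0.195), (0.115, 0.17), (0.324, -0.0), (0.096, 0.186), (0.086, 0.194)] [156 150 157]
5146 [0.4776 0.2978 0.1191] [0.1038 0.1203 0.1221 0.1516] [ 0.3665  0.2635 -0.0006] [0.5309 0.3392 0.264 ]
[0.4763 0.2966 0.1218] [0.4404 0.2635 0.115 ] [0.5309 0.3392 0.264 ] ((490.0152282714844, 308.9801940917969), 50.84208297729492)
```

```bash
python3 - <<'E'
from h import *
import pickle
np.set_printoptions(precision=4,suppress=True,linewidth=200)
o,p,d=pickle.load(open('w3.pkl','rb'))
cm,T=c2w('wrist',o)
def tool(d):
    v,u=np.mgrid[:400,:640];r=rays(cm,np.c_[u.ravel(),v.ravel()])*d.reshape(-1,1);C=cm['tool_from_camera'];return (r@C[:3,:3].T+C[:3,3]).reshape(400,640,3)
A=tool(d)
for v in range(236,262,2): print(v,d[v,308].round(4),A[v,308],p[v,308], A[v,296],p[v,296])
o2,p2,d2=pickle.load(open('w2.pkl','rb'));B=tool(d2)
for v in range(252,290,3): print(v,[(B[v,u].round(3),p2[v,u,0]) for u in(206,214,220)])
E
```

```text
236 0.155 [ 0.0149 -0.0043 -0.035 ] [223  72  69] [ 0.0142 -0.0102 -0.0336] [226  76  73]
238 0.1555 [ 0.0137 -0.0043 -0.0348] [223  72  69] [ 0.0132 -0.0102 -0.0337] [226  77  73]
240 0.1566 [ 0.0123 -0.0044 -0.0342] [223  72  69] [ 0.0125 -0.0102 -0.0345] [226  77  73]
242 0.1572 [ 0.0111 -0.0044 -0.0339] [223  72  69] [ 0.0108 -0.0103 -0.0333] [227  78  74]
244 0.1578 [ 0.0099 -0.0044 -0.0337] [197  79  77] [ 0.0098 -0.0103 -0.0333] [227  78  74]
246 0.1516 [ 0.0118 -0.0042 -0.0396] [107  90  92] [ 0.0087 -0.0103 -0.0333] [227  78  74]
248 0.1498 [ 0.0117 -0.0042 -0.0415] [94 92 95] [ 0.008  -0.0103 -0.0341] [223  99  96]
250 0.1474 [ 0.0119 -0.0041 -0.044 ] [93 93 95] [ 0.0068 -0.0103 -0.0339] [227 203 197]
252 0.1471 [ 0.0112 -0.0041 -0.0445] [93 92 94] [ 0.0064 -0.0102 -0.0352] [242 238 235]
254 0.1436 [ 0.0119 -0.004  -0.0479] [92 92 94] [ 0.0051 -0.0103 -0.0348] [224 213 208]
256 0.1426 [ 0.0116 -0.004  -0.0491] [93 92 94] [ 0.0074 -0.0099 -0.0413] [90 83 82]
258 0.1405 [ 0.0118 -0.004  -0.0513] [92 92 94] [ 0.008  -0.0097 -0.0444] [34 34 35]
260 0.1383 [ 0.012  -0.0039 -0.05
[... 1335 characters left out ...]
y([ 0.007, -0.043, -0.059]), np.uint8(29)), (array([ 0.003, -0.043, -0.051]), np.uint8(29))]
279 [(array([ 0.011, -0.044, -0.068]), np.uint8(29)), (array([ 0.006, -0.043, -0.059]), np.uint8(29)), (array([ 0.002, -0.043, -0.053]), np.uint8(30))]
282 [(array([ 0.011, -0.043, -0.07 ]), np.uint8(29)), (array([ 0.005, -0.043, -0.06 ]), np.uint8(30)), (array([ 0.   , -0.043, -0.053]), np.uint8(29))]
285 [(array([ 0.01 , -0.043, -0.07 ]), np.uint8(29)), (array([ 0.004, -0.043, -0.061]), np.uint8(29)), (array([-0.002, -0.044, -0.052]), np.uint8(28))]
288 [(array([ 0.009, -0.043, -0.07 ]), np.uint8(29)), (array([ 0.003, -0.043, -0.061]), np.uint8(26)), (array([-0.002, -0.043, -0.054]), np.uint8(30))]
```

The crop shows the shut fingers standing just above the knob top, and the depth agrees: the real fingertips are about 38 mm behind the reported TCP. The gripper therefore has to go about 38 mm lower than the reported position suggests. I'll raise, open and descend again.

>>> carry_out(
  increments=[0, 0, 0.06, 0, 0, 0, 1, 0, 0, 0.06, 0, 0, 0, 1, 0, 0, 0.06, 0, 0, 0, 1, 0, 0, 0.06, 0, 0, 0, 1, 0, 0, 0.06, 0, 0, 0, 1, 0, 0, -0.04, 0, 0, 0, 1, 0, 0, -0.1, 0, 0, 0, 1, 0, 0, -0.155, 0, 0, 0, 1, 0, 0, -0.155, 0, 0, 0, 1],
)

```text
time_s: 5.68
eef_pos: [0.4664, 0.2911, 0.047]
tcp_rot: [0.0, 0.95, 0.311, -0.001]
contact_force: [-0.1, 0.3, -0.7]
opening: 0.085
grasp_force: 0.0
```

>>> carry_out(
  increments=[0, 0, 0, 0, 0, 0, 0.4, 0, 0, 0, 0, 0, 0, 0.2, 0, 0, 0, 0, 0, 0, -0.2, 0, 0, 0, 0, 0, 0, -1, 0, 0, 0, 0, 0, 0, -1, 0, 0, 0, 0, 0, 0, -1],
  force=100,
)

```text
time_s: 6.42
eef_pos: [0.468, 0.2916, 0.0499]
tcp_rot: [0.0, 0.95, 0.311, 0.001]
contact_force: [-0.6, -1.3, 4.9]
opening: 0.0498
grasp_force: 102.5
```

>>> carry_out(
  increments=[0, 0, 0, 0, 0, 0.05, -1, 0, 0, 0, 0, 0, 0.1, -1, 0, 0, 0, 0, 0, 0.15, -1, 0, 0, 0, 0, 0, 0.2, -1, 0, 0, 0, 0, 0, 0.25, -1, 0, 0, 0, 0, 0, 0.3, -1, 0, 0, 0, 0, 0, 0.35, -1, 0, 0, 0, 0, 0, 0.4, -1, 0, 0, 0, 0, 0, 0.45, -1, 0, 0, 0, 0, 0, 0.5, -1],
  force=110,
)

```text
time_s: 7.68
eef_pos: [0.4669, 0.2918, 0.0499]
tcp_rot: [-0.0, 0.758, 0.652, 0.0]
contact_force: [-6.3, -2.8, 9.2]
opening: 0.0498
grasp_force: 117.1
```

```bash
python3 - <<'E'
from h import *
import pickle
o=get_obs();print(o['moment'],o['contact_force'],o['opening'],o['grasp_force'],o['joint_pos'][5])
p,d=snapshot('wrist');pickle.dump((o,p,d),open('w4.pkl','wb'))
save('w4',np.hstack([p[100:300,200:440]]))
E
```

```text
[-0.37038987  0.96430648 -0.11794633] [-6.29715816 -2.7931527   9.19065185] 0.04980276259200083 117.10201621055603 0.6408712813014745
```

View pics/w4.png

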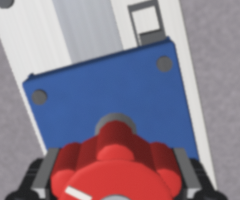

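The white mark at crop (77,195) has turned with the gripper, and the moment about z has dropped to 0.12 Nm, so the knob is loose. I'll keep unscrewing.

>>> carry_out(
  increments=[0, 0, 0, 0, 0, 0.1, -1, 0, 0, 0, 0, 0, 0.2, -1, 0, 0, 0, 0, 0, 0.3, -1, 0, 0, 0, 0, 0, 0.4, -1, 0, 0, 0, 0, 0, 0.5, -1, 0, 0, 0, 0, 0, 0.6, -1, 0, 0, 0, 0, 0, 0.7, -1, 0, 0, 0, 0, 0, 0.8, -1, 0, 0, 0, 0, 0, 0.9, -1, 0, 0, 0, 0, 0, 1, -1],
)

```text
time_s: 8.98
eef_pos: [0.4647, 0.2911, 0.0498]
tcp_rot: [-0.003, 0.073, 0.997, -0.001]
contact_force: [-18.3, -7.2, 16.4]
opening: 0.0499
grasp_force: 118.7
```

>>> carry_out(
  increments=[0, 0, 0, 0, 0, 0.1, -1, 0, 0, 0, 0, 0, 0.2, -1, 0, 0, 0, 0, 0, 0.3, -1, 0, 0, 0, 0, 0, 0.4, -1, 0, 0, 0, 0, 0, 0.5, -1, 0, 0, 0, 0, 0, 0.6, -1, 0, 0, 0, 0, 0, 0.65, -1, 0, 0, 0, 0, 0, 0.65, -1],
)

```text
time_s: 9.98
eef_pos: [0.4652, 0.2911, 0.0498]
tcp_rot: [-0.002, -0.421, 0.907, 0.0]
contact_force: [-14.9, -6.3, 15.1]
opening: 0.0499
grasp_force: 118.9
```

```bash
python3 - <<'E'
from h import *
import pickle
np.set_printoptions(precision=4,suppress=True)
o=get_obs();print(o['moment'],o['contact_force'],o['opening'],o['eef_pos'],o['joint_pos'],o['tcp_rot'])
p,d=snapshot('wrist');H=cv2.cvtColor(p,cv2.COLOR_RGB2HSV)
m=(H[...,1]<70)&(H[...,2]>170);c=big(m,(262,255,370,345)).reshape(-1,2);w=plane('wrist',c,.121,o).mean(0);v=w-o['eef_pos'];print(c.mean(0),len(c),w,'mark angle',np.degrees(np.arctan2(v[1],v[0])))
E
```

```text
[-1.022  2.297  0.081] [-14.8722  -6.2799  15.0541] 0.049895949287496015 [0.4652 0.2911 0.0498] [ 0.4914  0.2196  1.5163  0.0008  1.41   -1.9496] [-0.0022 -0.4214  0.9069  0.0003]
[316.2661 311.2202] 109 [0.4669 0.2939 0.121 ] mark angle 58.781826188469736
```

>>> carry_out(
  increments=[-0.003, 0.03, 0, 0, 0, 0, -1, -0.007, 0.06, 0, 0, 0, 0, -1, -0.011, 0.09, 0, 0, 0, 0, -1, -0.014, 0.12, 0, 0, 0, 0, -1, -0.018, 0.15, 0, 0, 0, 0, -1, -0.022, 0.18, 0, 0, 0, 0, -1, -0.022, 0.18, 0, 0, 0, 0, -1, -0.022, 0.18, 0, 0, 0, 0, -1],
)

```text
time_s: 11.02
eef_pos: [0.4597, 0.3372, 0.0498]
tcp_rot: [-0.001, -0.421, 0.907, 0.001]
contact_force: [-13.3, -2.4, 12.1]
opening: 0.0499
grasp_force: 118.3
```

>>> carry_out(
  increments=[0, 0, 0, 0, 0, 0, 1, 0, 0, 0, 0, 0, 0, 1, 0, 0, 0, 0, 0, 0, 1, 0, 0, 0, 0, 0, 0, 1, 0, 0, 0.1, 0, 0, 0, 1, 0, 0, 0.25, 0, 0, -0.1, 1, 0, -0.1, 0.4, 0, 0, -0.2, 1, 0, -0.2, 0.6, 0, 0, -0.3, 1, 0, -0.3, 0.6, 0, 0, -0.4, 1, 0, -0.4, 0.6, 0, 0, -0.5, 1, 0, -0.4, 0.6, 0, 0, -0.5, 1, 0, -0.4, 0.6, 0, 0, -0.5, 1],
)

```text
time_s: 12.52
eef_pos: [0.4616, 0.2368, 0.1983]
tcp_rot: [0.0, -0.043, 0.999, 0.0]
contact_force: [0.1, -0.1, 0.5]
opening: 0.0854
grasp_force: 0.0
```

```bash
python3 - <<'E'
from h import *
import pickle
np.set_printoptions(precision=4,suppress=True)
o=get_obs();p,d=snapshot('wrist');save('w5',p);pickle.dump((o,p,d),open('w5.pkl','wb'))
print(o['eef_pos'],o['tcp_rot'],o['time_s'],np.abs(o['joint_vel']).max(),o['contact_force'])
E
```

```text
[0.4616 0.2368 0.1983] [ 0.     -0.0426  0.9991  0.0002] 12.525 0.011719473732400627 [ 0.0552 -0.1446  0.4666]
```

View pics/w5.png

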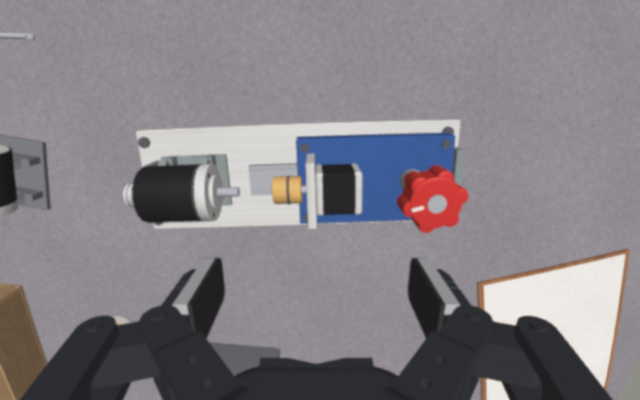

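The wrist view shows the carriage drawn back: the coupling at (287,189) is clear of the shaft end at (238,191). The knob mark at (418,209) is on the opposite side from where it started, about 190° round. Next I'll locate the encoder at (178,193).

```bash
python3 - <<'E'
from h import *
import pickle
np.set_printoptions(precision=4,suppress=True)
o,p,d=pickle.load(open('w5.pkl','rb'));P=cloud('wrist',d,o)
b=P[115:232,130:465];q=b[(b[...,2]>.011)&(b[...,2]<.019)];r=cv2.minAreaRect((q[:,:2]*1000).astype(np.float32));print('rig',r)
a=np.radians(r[2]+90) if r[1][0]<r[1][1] else np.radians(r[2]); 
if np.sin(a)<0:a+=np.pi
ux=np.array([np.cos(a),np.sin(a)]);uy=np.array([-ux[1],ux[0]]);O=np.array(r[0])/1000-.1175*ux;print('origin',O,np.degrees(a))
L=(P[...,:2]-O)@np.c_[ux,uy]
m=np.zeros((400,640),bool);m[150:232,105:250]=1
for lo,hi in((.074,.1),(.085,.1),(.09,.1)):
    s=m&(P[...,2]>lo)&(P[...,2]<hi);l=L[s];print(lo,len(l),l.mean(0),np.percentile(l,[1,50,99],axis=0))
for x in np.arange(-.04,.045,.01):
    s=m&(abs(L[...,0]-x)<.005)&(P[...,2]>.07); y=L[s][:,1];z=P[s][:,2]
    if len(y)>20:
        # circle fit in yz
        A=np.c_[y,z,np.ones_like(y)];k=np.linalg.lstsq(A,-(y*y+z*z),rcond=None)[0];print(round(x,3),len(y),'yc %.4f zc %.4f'%(-k[0]/2,-k[1]/2),'top',np.percentile(z,98))
s=m&(P[...,2]>.055)&(abs(L[...,1])<.02)
h,e=np.histogram(L[s][:,0],np.arange(-.06,.07,.005));print(h,e)
# knob & carriage check
kb=P[150:240,395:470];t=kb[(kb[...,2]>.115)&(kb[...,2]<.127)];print('knob rig coords',((t[:,:2]-O)@np.c_[ux,uy]).mean(0))
E
```

```text
rig ((475.4926452636719, 219.15310668945312), (121.11534881591797, 364.7213134765625), 6.784146308898926)
origin [0.4894 0.1025] 96.78414630889893
0.074 4397 [0.0025 0.0047] [[-0.0511 -0.0248]
 [ 0.0037  0.0056]
 [ 0.0388  0.0274]]
0.085 3190 [0.0019 0.0025] [[-0.0337 -0.021 ]
 [ 0.0024  0.0034]
 [ 0.0348  0.0217]]
0.09 2306 [0.0015 0.0012] [[-0.0336 -0.0155]
 [ 0.0018  0.0016]
 [ 0.0347  0.0161]]
-0.03 518 yc 0.0003 zc 0.0664 top 0.09545216951447846
-0.02 547 yc 0.0003 zc 0.0666 top 0.09538968637048571
-0.01 557 yc 0.0003 zc 0.0666 top 0.09568218422581615
0.0 562 yc -0.0001 zc 0.0661 top 0.09554050144922191
0.01 577 yc -0.0001 zc 0.0659 top 0.09557548046609259
0.02 590 yc -0.0002 zc 0.0661 top 0.09553071811458491
0.03 798 yc 0.0010 zc 0.0714 top 0.09530447717170983
0.04 312 yc 0.0003 zc 0.0767 top 0.0878306289337678
[  0  95  98   8   5 168 202 198 202 205 203 204 204 207 208 211 216 210
 402 400  45  47  50  52  15] [-0.06  -0.055 -0.05  -0.045 -0.04  -0.035 -0.03  -0.025 -0.02  -0.015
 -0.01  -0.005 -0.     0.005  0.01   0.015  0.02   0.025  0.03   0.035
  0.04   0.045  0.05   0.055  0.06   0.065]
knob rig coords [0.2373 0.0021]
```

>>> carry_out(
  increments=[0.02, -0.1, 0, 0, 0, -0.1, 1, 0.04, -0.2, 0, 0, 0, -0.2, 1, 0.06, -0.3, 0, 0, 0, -0.3, 1, 0.08, -0.4, 0, 0, 0, -0.4, 1, 0.1, -0.5, 0, 0, 0, -0.5, 1, 0.11, -0.534, 0, 0, 0, -0.6, 1, 0.11, -0.534, 0, 0, 0, -0.7, 1, 0.11, -0.534, -0.1, 0, 0, -0.8, 1, 0.11, -0.534, -0.2, 0, 0, -0.9, 1, 0.11, -0.534, -0.3, 0, 0, -0.98, 1, 0.11, -0.534, -0.3, 0, 0, -0.98, 1, 0.11, -0.534, -0.3, 0, 0, -0.98, 1],
)

```text
time_s: 14.08
eef_pos: [0.4896, 0.1034, 0.1244]
tcp_rot: [0.0, 0.664, 0.748, 0.001]
contact_force: [-0.2, -0.2, 0.3]
opening: 0.0856
grasp_force: 0.0
```

```bash
python3 - <<'E'
from h import *
import pickle
np.set_printoptions(precision=4,suppress=True)
o=get_obs();p,d=snapshot('wrist');pickle.dump((o,p,d),open('w6.pkl','wb'));P=cloud('wrist',d,o)
print(o['eef_pos'],o['tcp_rot'],2*np.degrees(np.arctan2(o['tcp_rot'][2],o['tcp_rot'][1])))
a=np.radians(96.8);O=np.array([.4894,.1025]);ux=np.array([np.cos(a),np.sin(a)]);uy=np.array([-ux[1],ux[0]]);L=(P[...,:2]-O)@np.c_[ux,uy]
s=(abs(L[...,0])<.028)&(abs(L[...,1])<.04)&(P[...,2]>.07)&(P[...,2]<.1);y=L[s][:,1];z=P[s][:,2];k=np.linalg.lstsq(np.c_[y,z,np.ones_like(y)],-(y*y+z*z),rcond=None)[0];print(s.sum(),'yc',-k[0]/2,'zc',-k[1]/2)
s=(abs(L[...,1])<.015)&(P[...,2]>.085)&(P[...,2]<.1);print(np.percentile(L[s][:,0],[0.5,99.5]))
save('w6',p)
E
```

```text
[0.4896 0.1034 0.1244] [0.0005 0.6642 0.7476 0.0006] 96.7656669815781
5562 yc 0.000348979434350142 zc 0.06629454069348388
[-0.0344  0.1341]
```

View pics/w6.png

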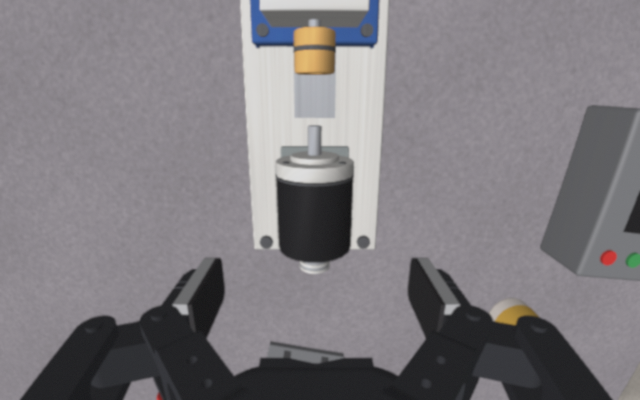

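The encoder at (315,210) is centred between the open fingers and its axis runs vertically in the image. I'll descend and grip.

>>> carry_out(
  increments=[0, -0.002, -0.1, 0, 0, 0, 1, 0, -0.002, -0.2, 0, 0, 0, 1, 0, -0.002, -0.3, 0, 0, 0, 1, 0, -0.002, -0.4, 0, 0, 0, 1, 0, -0.002, -0.47, 0, 0, 0, 1, 0, -0.002, -0.47, 0, 0, 0, 1, 0, -0.002, -0.47, 0, 0, 0, 0.6, 0, -0.002, -0.47, 0, 0, 0, 0.4, 0, -0.002, -0.47, 0, 0, 0, 0.2, 0, -0.002, -0.47, 0, 0, 0, -0.2, 0, -0.002, -0.47, 0, 0, 0, -0.2, 0, -0.002, -0.47, 0, 0, 0, -0.2],
  force=50,
)

```text
time_s: 15.62
eef_pos: [0.4886, 0.1024, 0.0073]
tcp_rot: [-0.0, 0.665, 0.747, -0.0]
contact_force: [-8.6, -1.2, 9.0]
opening: 0.0567
grasp_force: 52.2
```

>>> carry_out(
  increments=[0, 0, 0.04, 0, 0, 0, -0.2, 0, 0, 0.1, 0, 0, 0, -0.2, 0, 0, 0.2, 0, 0, 0, -0.2, 0, 0, 0.3, 0, 0, 0, -0.2, 0, 0, 0.4, 0, 0, 0, -0.2, 0, 0, 0.48, 0, 0, 0, -0.2, 0, 0, 0.48, 0, 0, 0, -0.2, 0, 0, 0.48, 0, 0, 0, -0.2],
  force=60,
)

```text
time_s: 16.62
eef_pos: [0.4887, 0.1024, 0.1251]
tcp_rot: [-0.0, 0.665, 0.746, -0.0]
contact_force: [0.0, 0.6, -3.4]
opening: 0.0567
grasp_force: 64.7
```

```bash
cat > tl.py <<'E'
from h import *
np.set_printoptions(precision=4,suppress=True)
o=get_obs();p,d=snapshot('wrist');cm=camera_model('wrist');save(sys.argv[1],p)
v,u=np.mgrid[:400,:640];C=cm['tool_from_camera'];A=((rays(cm,np.c_[u.ravel(),v.ravel()])*d.reshape(-1,1))@C[:3,:3].T+C[:3,3]).reshape(400,640,3)
s=(abs(A[...,1])<.022)&(A[...,0]>.016)&(A[...,0]<.07)&(A[...,2]>-.1)&(A[...,2]<-.02)
q=A[s];H,S,V=[cv2.cvtColor(p,cv2.COLOR_RGB2HSV)[...,i] for i in range(3)]
h,e=np.histogram(q[:,0],np.arange(.016,.072,.004));print(h)
for x in np.arange(.018,.07,.004):
    t=q[abs(q[:,0]-x)<.002]
    if len(t)>8: print(round(x,3),len(t),'y mid %.4f ymean %.4f w %.3f zmin %.4f'%((t[:,1].min()+t[:,1].max())/2,t[:,1].mean(),np.ptp(t[:,1]),np.percentile(t[:,2],3)))
print(o['eef_pos'],o['tcp_rot'],o['opening'],o['grasp_force'],o['contact_force'],o['time_s'])
E
python3 tl.py w7
```

```text
[1268 1238 1356 1389 3779 2453  264  263  274  289  344    0    0]
0.018 1268 y mid -0.0000 ymean 0.0001 w 0.044 zmin -0.0877
0.022 1238 y mid 0.0000 ymean 0.0001 w 0.044 zmin -0.0878
0.026 1356 y mid 0.0000 ymean 0.0005 w 0.044 zmin -0.0878
0.03 1389 y mid -0.0000 ymean 0.0001 w 0.044 zmin -0.0877
0.034 3779 y mid 0.0000 ymean 0.0000 w 0.044 zmin -0.0873
0.038 2453 y mid 0.0002 ymean 0.0003 w 0.035 zmin -0.0763
0.042 264 y mid 0.0004 ymean 0.0004 w 0.010 zmin -0.0640
0.046 263 y mid 0.0004 ymean 0.0004 w 0.010 zmin -0.0641
0.05 274 y mid 0.0002 ymean 0.0004 w 0.010 zmin -0.0642
0.054 289 y mid 0.0002 ymean 0.0002 w 0.010 zmin -0.0642
0.058 344 y mid 0.0002 ymean 0.0002 w 0.010 zmin -0.0641
[0.4887 0.1024 0.1251] [-0.0003  0.6655  0.7464 -0.0004] 0.05671757432292361 64.69561100006104 [ 0.024   0.5907 -3.43  ] 16.625
```

View pics/w7.png

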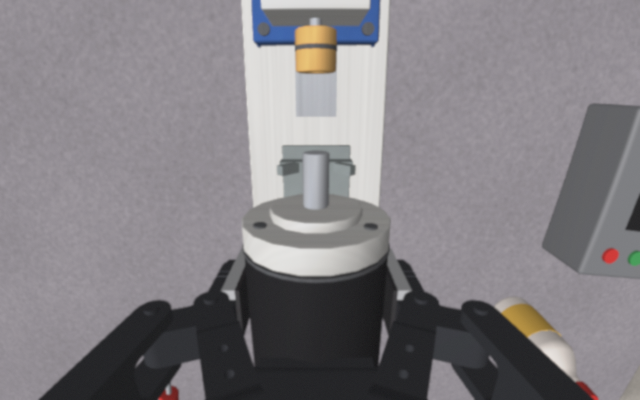

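The encoder is held level. Its shaft end is at (315,157) and its axis is centred on the tool, 59 mm behind the reported TCP. I'll carry it to just short of the saddle and re-measure the saddle there.

>>> carry_out(
  increments=[-0.01, -0.06, 0.06, 0, 0, -0.05, -0.2, -0.03, -0.18, 0.12, 0, 0, -0.15, -0.2, -0.05, -0.3, 0.16, 0, 0, -0.25, -0.2, -0.08, -0.42, 0.16, 0, 0, -0.35, -0.2, -0.1, -0.54, 0.16, 0, 0, -0.45, -0.2, -0.12, -0.66, 0.16, 0, 0, -0.54, -0.2, -0.136, -0.72, 0.16, 0, 0, -0.588, -0.2],
)

```text
time_s: 17.55
eef_pos: [0.4543, -0.0788, 0.1646]
tcp_rot: [-0.0, 0.929, 0.37, -0.001]
contact_force: [0.3, -0.3, -3.5]
opening: 0.0566
grasp_force: 64.8
```

>>> carry_out(
  increments=[-0.02, -0.12, 0, 0, 0, -0.1, -0.2, -0.04, -0.24, 0, 0, 0, -0.2, -0.2, -0.06, -0.36, 0, 0, 0, -0.3, -0.2, -0.08, -0.48, 0, 0, 0, -0.4, -0.2, -0.1, -0.6, 0, 0, 0, -0.5, -0.2, -0.14, -0.7, 0, 0, 0, -0.56, -0.2, -0.14, -0.72, 0, 0, 0, -0.588, -0.2, -0.14, -0.72, 0, 0, 0, -0.588, -0.2, -0.14, -0.72, 0, 0, 0, -0.588, -0.2],
)

```text
time_s: 18.68
eef_pos: [0.4203, -0.2568, 0.1655]
tcp_rot: [-0.0, 0.997, -0.08, -0.0]
contact_force: [-0.1, -0.1, -3.9]
opening: 0.0566
grasp_force: 64.9
```

```bash
python3 tl.py w8 | tail -4; python3 - <<'E'
from h import *
import pickle
np.set_printoptions(precision=4,suppress=True)
o=get_obs();p,d=snapshot('wrist');P=cloud('wrist',d,o);pickle.dump((o,p,d),open('w8.pkl','wb'))
print('psi',2*np.degrees(np.arctan2(o['tcp_rot'][2],o['tcp_rot'][1])))
near=np.hypot(P[...,0]-.51,P[...,1]+.257)<.07
for lo,hi in((.0045,.0095),(.004,.05)):
    q=P[near&(P[...,2]>lo)&(P[...,2]<hi)];r=cv2.minAreaRect((q[:,:2]*1000).astype(np.float32));print(len(q),r)
# rib tops
q=P[near&(P[...,2]>.03)&(P[...,2]<.06)];print('ribs high',len(q),q.mean(0) if len(q) else '',cv2.minAreaRect((q[:,:2]*1000).astype(np.float32)) if len(q) else '')
v,u=np.where(near&(P[...,2]>.004)&(P[...,2]<.05));print(u.min(),u.max(),v.min(),v.max())
E
```

```text
0.05 281 y mid -0.0014 ymean -0.0013 w 0.010 zmin -0.0642
0.054 293 y mid -0.0014 ymean -0.0014 w 0.010 zmin -0.0642
0.058 280 y mid -0.0014 ymean -0.0014 w 0.010 zmin -0.0640
[ 0.4203 -0.2568  0.1655] [-0.0002  0.9968 -0.0798 -0.0002] 0.05660104763382336 64.8745858669281 [-0.0942 -0.0535 -3.9369] 18.675
psi -9.163455611779508
5053 ((510.0553283691406, -256.6876220703125), (70.34559631347656, 86.93047332763672), 80.88336181640625)
6463 ((509.9909362792969, -256.6576843261719), (70.37521362304688, 87.00209045410156), 80.8282241821289)
ribs high 683 [ 0.5115 -0.2566  0.0364] ((510.0586242675781, -256.70831298828125), (63.976097106933594, 51.77358627319336), 81.15142059326172)
265 338 38 129
```

View pics/w8.png

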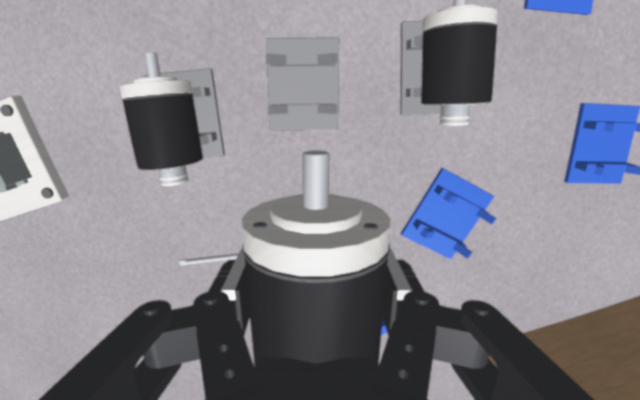

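The wrist view shows the saddle centred at (302,84), aligned with the tool, and the stored encoders at (160,122) and (459,58) undisturbed. I'll move over the saddle and descend.

>>> carry_out(
  increments=[0.1, 0, 0, 0, 0, 0, -0.2, 0.2, 0, 0, 0, 0, 0, -0.2, 0.3, 0, 0, 0, 0, 0, -0.2, 0.36, 0, 0, 0, 0, 0, -0.2, 0.36, 0, -0.1, 0, 0, 0, -0.2, 0.36, 0, -0.2, 0, 0, 0, -0.2, 0.36, 0, -0.3, 0, 0, 0, -0.2, 0.36, 0, -0.4, 0, 0, 0, -0.2, 0.36, 0, -0.5, 0, 0, 0, -0.2, 0.36, 0, -0.58, 0, 0, 0, -0.2, 0.36, 0, -0.62, 0, 0, 0, -0.2, 0.36, 0, -0.62, 0, 0, 0, -0.2, 0.36, 0, -0.62, 0, 0, 0, -0.2],
)

```text
time_s: 20.4
eef_pos: [0.5108, -0.2578, 0.0119]
tcp_rot: [0.0, 0.997, -0.081, 0.001]
contact_force: [0.9, -0.6, -2.5]
opening: 0.0567
grasp_force: 65.0
```

```bash
python3 tl.py w9 | tail -14;
```

```text
[1236 1393 1241 1411 3665 2295  270  264  282  292  275    0    0]
0.018 1236 y mid -0.0000 ymean -0.0004 w 0.044 zmin -0.0876
0.022 1393 y mid -0.0000 ymean -0.0001 w 0.044 zmin -0.0877
0.026 1241 y mid 0.0000 ymean -0.0005 w 0.044 zmin -0.0877
0.03 1411 y mid 0.0000 ymean -0.0003 w 0.044 zmin -0.0877
0.034 3665 y mid -0.0000 ymean 0.0002 w 0.044 zmin -0.0871
0.038 2295 y mid -0.0014 ymean -0.0012 w 0.035 zmin -0.0761
0.042 270 y mid -0.0012 ymean -0.0012 w 0.010 zmin -0.0640
0.046 264 y mid -0.0012 ymean -0.0012 w 0.010 zmin -0.0640
0.05 282 y mid -0.0014 ymean -0.0013 w 0.010 zmin -0.0641
0.054 292 y mid -0.0014 ymean -0.0014 w 0.010 zmin -0.0641
0.058 275 y mid -0.0014 ymean -0.0013 w 0.010 zmin -0.0640
[ 0.5108 -0.2578  0.0119] [ 0.0004  0.9967 -0.0807  0.0008] 0.05665286570847423 65.00368595123291 [ 0.9458 -0.5513 -2.4775] 20.4
```

>>> carry_out(
  increments=[0, 0, -0.016, 0, 0, 0, -0.2, 0, 0, -0.03, 0, 0, 0, -0.2, 0, 0, -0.042, 0, 0, 0, -0.2, 0, 0, -0.05, 0, 0, 0, -0.2, 0, 0, -0.054, 0, 0, 0, -0.2, 0, 0, -0.054, 0, 0, 0, -0.2],
)

```text
time_s: 21.2
eef_pos: [0.5101, -0.2576, -0.0027]
tcp_rot: [0.0, 0.997, -0.081, 0.0]
contact_force: [-0.0, 0.2, -4.1]
opening: 0.0566
grasp_force: 65.0
```

>>> carry_out(
  increments=[0, 0, -0.004, 0, 0, 0, -0.2, 0, 0, -0.006, 0, 0, 0, -0.2, 0, 0, -0.006, 0, 0, 0, -0.2],
)

```text
time_s: 21.58
eef_pos: [0.5105, -0.2581, -0.0034]
tcp_rot: [0.001, 0.997, -0.081, 0.001]
contact_force: [-2.2, -1.8, 3.0]
opening: 0.0566
grasp_force: 65.6
```

>>> carry_out(
  increments=[0, 0, 0, 0, 0, 0, -0.2, 0, 0, 0, 0, 0, 0, -0.2, 0, 0, 0, 0, 0, 0, 0.35, 0, 0, 0, 0, 0, 0, 0.5, 0, 0, 0, 0, 0, 0, 0.7, 0, 0, 0, 0, 0, 0, 1, 0, 0, 0, 0, 0, 0, 1, 0, 0, 0, 0, 0, 0, 1],
  force=20,
)

```text
time_s: 22.58
eef_pos: [0.51, -0.2575, -0.0043]
tcp_rot: [0.0, 0.997, -0.081, -0.0]
contact_force: [0.5, 0.0, -0.7]
opening: 0.0853
grasp_force: 0.0
```

>>> carry_out(
  increments=[0, 0, 0.06, 0, 0, 0, 1, 0, 0, 0.14, 0, 0, 0, 1, 0, 0, 0.24, 0, 0, 0, 1, 0, 0, 0.36, 0, 0, 0, 1, 0, 0, 0.5, 0, 0, 0, 1, -0.1, 0, 0.7, 0, 0, 0, 1, -0.2, 0, 0.8, 0, 0, 0, 1, -0.2, 0, 0.8, 0, 0, 0, 1, -0.2, 0, 0.8, 0, 0, 0, 1],
)

```text
time_s: 23.7
eef_pos: [0.4601, -0.2574, 0.1954]
tcp_rot: [-0.0, 0.997, -0.081, -0.0]
contact_force: [0.5, -0.4, -0.7]
opening: 0.0851
grasp_force: 0.0
```

```bash
python3 - <<'E'
from h import *
np.set_printoptions(precision=4,suppress=True)
o=get_obs();p,d=snapshot('wrist');P=cloud('wrist',d,o);save('w10',p);t,dt=snapshot('top');Q=cloud('top',dt)
print(o['eef_pos'],o['contact_force'],o['opening'])
near=np.hypot(P[...,0]-.51,P[...,1]+.257)<.075
q=P[near&(P[...,2]>.0045)&(P[...,2]<.0095)];print('saddle',len(q),cv2.minAreaRect((q[:,:2]*1000).astype(np.float32)))
a=np.radians(-9.15);ux=np.array([np.cos(a),np.sin(a)]);uy=np.array([-ux[1],ux[0]])
for n,X in(('wrist',P),('top',Q)):
    L=(X[...,:2]-[.510,-.2567])@np.c_[ux,uy]
    for x in(-.02,0,.02):
        s=(abs(L[...,0]-x)<.008)&(abs(L[...,1])<.032)&(X[...,2]>.058)&(X[...,2]<.1);y=L[s][:,1];z=X[s][:,2]
        if len(y)>15:
            k=np.linalg.lstsq(np.c_[y,z,np.ones_like(y)],-(y*y+z*z),rcond=None)[0];print(n,x,len(y),'yc %.4f zc %.4f'%(-k[0]/2,-k[1]/2),'top %.4f'%np.percentile(z,97))
    s=(abs(L[...,1])<.012)&(X[...,2]>.073)&(abs(L[...,0])<.08);print('x ext',np.percentile(L[s][:,0],[1,99]))
    s=(abs(L[...,1])<.012)&(X[...,2]>.045)&(abs(L[...,0])<.08);print('shaft ext',np.percentile(L[s][:,0],[.2,99.8]))
E
```

```text
[ 0.4601 -0.2574  0.1954] [ 0.4559 -0.3737 -0.7255] 0.0850559323539169
saddle 489 ((510.08251953125, -256.8123474121094), (70.33348846435547, 86.33528137207031), 80.7203369140625)
wrist -0.02 1016 yc -0.0001 zc 0.0553 top 0.0845
wrist 0 1077 yc 0.0000 zc 0.0553 top 0.0844
wrist 0.02 1113 yc -0.0002 zc 0.0559 top 0.0845
x ext [-0.0395  0.0322]
shaft ext [-0.053   0.0579]
x ext [-0.0792  0.0211]
shaft ext [-0.0798  0.0415]
```

View pics/w10.png

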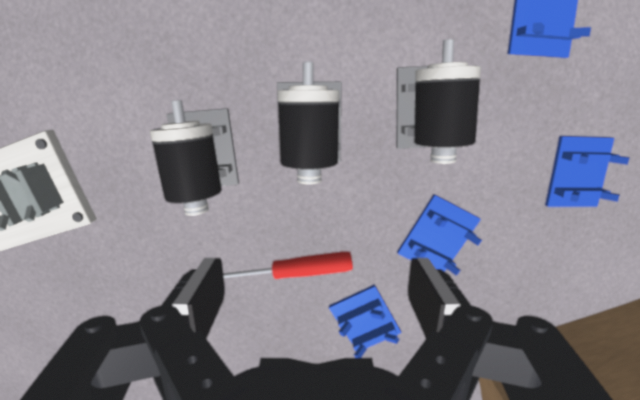

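The encoder at (309,125) lies centred in the grey saddle: about 2 mm along, under 1 mm across, axis 55 mm up. Its shaft points away from the robot, as on the other two, and the gripper is clear of everything. I'm handing the job in.

```bash
python3 -c "
from station import *
print(finish_job())"
```

```text
the job is handed in; nothing more can be done
None
```

I handed the job in at about 24 s on the robot's clock: the knob is unscrewed about 3.4 rad (from the gripper's turn), the carriage is drawn back about 47 mm, and the encoder lies released and centred in the grey stock saddle, shaft pointing away from the robot like the other two; the system returned no verdict.

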